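# Open a push-and-turn cleaner bottle in a one-handed bottle holder

### The job

Open the cleaner bottle that stands in the one-handed bottle holder: press the holder's clamp lever down until it locks and grips the bottle, then push the safety cap down, turn it anticlockwise while it is down, and lift it off. Finish while still holding the cap in the gripper, level and straight above the open bottle with 5 cm or more between them. Leave the bottle standing clamped in its holder and everything else on the worktop where it is.

Things in the scene. Friction and masses are not known exactly. Their poses are not given: they have to be found in the camera images.
- holder: One-handed bottle holder fixed on the worktop: aluminium plate 110 x 258 mm, top 10 mm up, a rubber-lined V jaw (88 mm high) and a toggle clamp with a smaller V pad, the bottle between them. Origin on the worktop under the middle of the bottle's place, z up; its y axis points from the lever and clamp (-y) to the fixed jaw (35 to 68 mm at +y).
- lever (a joint): Clamp lever (rad): 0 = open, handle 0.85 above level; grows as it is pressed down; 1.05 = end stop, handle 0.20 below level. Sprung open: it comes up again if let go before about 0.9, beyond that it snaps over its dead centre and stays locked. Pressing takes at most 8 N at lever_grip; the pad then moves 11 mm and grips the bottle.
- lever_grip (a point): Middle of the upper face of the lever's black grip, 105 mm from the pivot along the handle; it swings with the lever. The grip is 24 mm wide, 16 mm thick and runs from 60 to 140 mm from the pivot, so its upper face lies 8 mm above the handle's mid-line, which passes through the pivot.
- lever_pivot (a point): Middle of the lever's pivot pin, 55 mm above the worktop, 134 mm from the bottle's place on the holder's -y side. The pin lies level along the holder's x axis; the handle points from it to the holder's -y, away from the bottle.
- bottle: White plastic cleaner bottle with a paper label, loose, upright on the holder's plate between the jaws: round, 68 mm across and 96 mm high, then a shoulder up to 112 mm and a neck 33 mm across, mouth at 140 mm. Origin in the middle of its foot, z up. Unclamped it would turn with the cap.
- bottle_mouth (a point): Middle of the bottle's mouth, 140 mm above its foot and 150 mm above the worktop. Three lugs round the neck below it hold the cap.
- cap: Grey ribbed safety cap, 52 mm across, 30 mm high, 30 g, flat top. Origin in the middle of its lower rim, 121 mm above the bottle's foot when locked; z up. Locked it neither turns nor lifts. Pushed down 4 to 5 mm against its spring (5 N at first, 10 N at 3.5 mm, 13 N at the stop, 5.5 mm) it turns anticlockwise seen from above.
- cap_top (a point): Middle of the cap's flat top, 30 mm above its rim. Turned while pushed down, the cap is free after 36 degrees and meets a stop at 84: about 60 degrees is right. It then lifts straight off and clears the neck 20 mm up.
- mug: Bystander: white mug 80 mm across, 95 mm high, with a handle, beside the lever.
- soap: Bystander: pale blue dish soap bottle with a small push-pull top, 58 mm across, 169 mm high, beside the holder.
- ramekin: Bystander: small white bowl, 84 mm across, 45 mm high, beside the holder.
- pepper_mill: Bystander: dark wooden pepper mill, 58 mm across, 182 mm high.
- spoon: Bystander: wooden spoon 240 mm long lying on the worktop. Origin at its middle.
- bowl: Bystander: blue bowl, 150 mm across, 60 mm high.
- jar: Bystander: blue lidded jar, 96 mm across, 137 mm high.
Things that resemble listed ones, but are neither listed nor needed, are in the scene too. Leave any orange or yellow look-alike of the cap alone.

How it is judged:
By the outcome, as a careful person would: the job done as asked, in the order asked, and still so for the second after the job is handed in, while the arm keeps its last pose, push and grip.
It also fails if it takes over 51 s, if anything falls off the work surface, if the arm or the gripper's body presses on something with over 40 N, if the wrist force passes 120 N, or if a joint passes its speed limit or range.

### The arm

A 6-joint arm with a two-finger parallel gripper is mounted at the origin on the work surface. World frame = base frame: x ahead of the robot, y to its left, z up, the work surface at z = 0. Lengths are in m, angles in rad, forces in N, time in s.
With the tool pointing down it reaches from about 0.4 to 0.825 m from the base axis. Payload 7 kg.
Tool frame: the origin (TCP) lies between the finger pads; the fingertips stand 17 mm ahead of it and the grasp point (between the pads) lies 2 mm behind it; z points along the fingers, y is the line along which they close (so a half turn about z gives the same grasp; the last joint's range is limited). The gripper opens to 85 mm and grips with 20 to 120 N. Pads are 22 mm wide; open, the fingers measure 114 mm over their backs; the gripper's body (76 mm by 85 mm) begins 54 mm behind the grasp point. The pads swing forward as they close: fully open they stand 13 mm farther back than shut.
Start: joints at [1.457, 0.359, 0.012, 0, -1.224, -0.288], TCP at [0.264, 0.621, 0.248] pointing down, gripper open.
Joint ranges: [-3.07, 3.07], [-1.43, 2.12], [-1.02, 1.25], [-3.03, 1.67], [-3.05, -0], [-3.03, 3.03]. Speed limits (rad/s): [2.39, 2.39, 3.01, 3.14, 3.14, 3.14].

### API

Orientations are given as [roll, pitch, yaw] about the fixed x, y, z axes, in that order (R = Rz(yaw) Ry(pitch) Rx(roll)).
In Python, from workcell import arm, camera gives the robot as it stands.
- The arm moves only by the shell command python3 -m pendant 'ROWS'. ROWS is a JSON object of lists of equal length, an entry for each row: "slide": the shift along the tool's x, y, z in units of 25 mm (1.0 is 25 mm), a list of three; "dr": the turn, a rotation vector about the tool's x, y, z in units of 5 degrees (1.0 is 5 degrees), a list of three; "fingers": the opening, from 0 (shut) to 1 (fully open). A call has 1 to 20 rows; each row is the pose to reach, as a shift and turn from the pose commanded when the call began, along the tool's axes at that moment; what a row does not reach only later rows make up. A row lasts 1/12 s, in which the tool goes at most 41.7 mm and 7.16 degrees, less where a joint would pass 70% of its speed; a pose out of reach is approached as far as the arm can. A call with a gripper value outside its range is refused whole. The fingers move at their own pace and stop on an object; the grip force is fixed at half the most. Time passes only in rows, so rows that repeat a pose let the fingers close. It gives the time, the measured TCP pose, the force, the opening and the grip force at its end, in the units of the state.
- arm.state(): the state, without advancing time (a new reading comes with each control period).
- camera(name): name is "scene" or "top" or "wrist"; returns a dict with "img" (400x640x3 uint8, red, green, blue), "range_z" (400x640 float32, m along the optical axis (not along the pixel's ray), 0 where there is no reading), "fx", "fy", "cx", "cy" (pixels), "extrinsics" (4x4, takes a point from camera to world coordinates). Camera axes: x right, y up, looking along -z (the intrinsics and any distortion apply to the point x, -y, -z); pixel columns grow to the right and rows downward; lengths in m; the calibration is good to about 2 mm. A picture is of the moment at which its call begins.
- arm.finish_job(): hands the job in; it is judged then, once.
The state is a dict: "time_s": time; "joint_positions": joint angles; "joint_vel": joint speeds; "joint_efforts": joint torques, N m; "position": TCP position; "ee_rot": TCP orientation; "ft_force": force on the tool from outside, world axes, zero at the start; "wrist_torque": the same for the moment, N m; "width": opening from 0.0 (shut) to 1.0 (fully open); "grip_force": force on a finger pad.
Only numpy, scipy, OpenCV 4.12 (cv2) and the standard library are available. Lean on these libraries where they do the work, as an engineer would, in place of code of your own. Each camera call takes 0.05 s, during which the arm holds its last target. There are 200 camera calls.

## Working session

There is one attempt and no reset: what is moved stays moved. The work goes in short steps, Python scripts to look and compute and a shell command to move; the robot and the scene stay as the last step left them, time stands still between calls to the robot, and variables do not carry over. Pictures are saved under pics/ and viewed, at most 10 in all, crops included, and the job is handed in when it is done.

```bash
mkdir -p pics; cat > h.py <<'E'
import numpy as np, cv2, pickle
from workcell import arm, camera
from scipy.spatial.transform import Rotation as R
def shot(n,f):
    c=camera(n); pickle.dump(c,open(f'pics/{f}.pkl','wb')); cv2.imwrite(f'pics/{f}.png',c['img'][:,:,::-1]); return c
def load(f): return pickle.load(open(f'pics/{f}.pkl','rb'))
def cloud(c):
    v,u=np.mgrid[:400,:640]; z=c['range_z']
    P=np.stack([(u-c['cx'])/c['fx']*z,-(v-c['cy'])/c['fy']*z,-z],-1)
    return P@c['extrinsics'][:3,:3].T+c['extrinsics'][:3,3]
def ray(c,u,v,h):
    d=c['extrinsics'][:3,:3]@np.array([(u-c['cx'])/c['fx'],-(v-c['cy'])/c['fy'],-1]); o=c['extrinsics'][:3,3]
    return o+d*(h-o[2])/d[2]
E
python3 - <<'E'
from h import *
for n in('scene','top'):
    c=shot(n,n+'1'); print({k:v for k,v in c.items() if k not in('img','range_z')})
print(arm.state())
E
```

```text
{'fx': 484.86513122372503, 'fy': 484.86513122372503, 'cx': 330.6869124453938, 'cy': 191.68762942367147, 'extrinsics': array([[ 0.85784252, -0.37372409,  0.35275559,  1.07975264],
       [ 0.51390105,  0.62843178, -0.58393425, -0.91225585],
       [-0.00345253,  0.6822051 ,  0.73115271,  1.23418144],
       [ 0.        ,  0.        ,  0.        ,  1.        ]])}
{'fx': 472.0070638872336, 'fy': 472.0070638872336, 'cx': 325.08777882142175, 'cy': 200.7556959132411, 'extrinsics': array([[-0.01636381,  0.98689487, -0.16053268,  0.34649116],
       [-0.99985616, -0.01686752, -0.00177546, -0.01663402],
       [-0.00445998,  0.16048053,  0.98702893,  1.25270595],
       [ 0.        ,  0.        ,  0.        ,  1.        ]])}
{'time_s': 0.1, 'joint_positions': array([ 1.45710007e+00,  3.59304501e-01,  1.11115452e-02, -2.87593040e-04,
       -1.22406535e+00, -2.88122460e-01]), 'joint_vel': array([-0.0003628 , -0.0023532 ,  0.0031106 ,  0.00058855,  0.00032211,
       -0.00152573]), 'joint_efforts': array([-1.43268378e-03, -5.84764838e+01,  2.94106972e+01,  6.95450976e+00,
       -3.15057907e-03,  7.03601572e-06]), 'position': array([0.26384364, 0.62085161, 0.24745112]), 'ee_rot': array([ 3.14011411e+00, -1.56238584e-04, -4.01916528e-01]), 'ft_force': array([ 0.17476671, -0.16512451, -0.45895171]), 'wrist_torque': array([-0.01264444,  0.03812787, -0.00190029]), 'grip_force': 0.0, 'width': 0.9984375969485132}
```

View pics/top1.png

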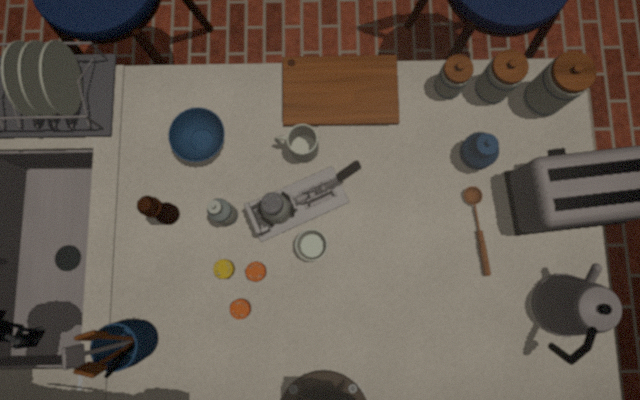

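View pics/scene1.png

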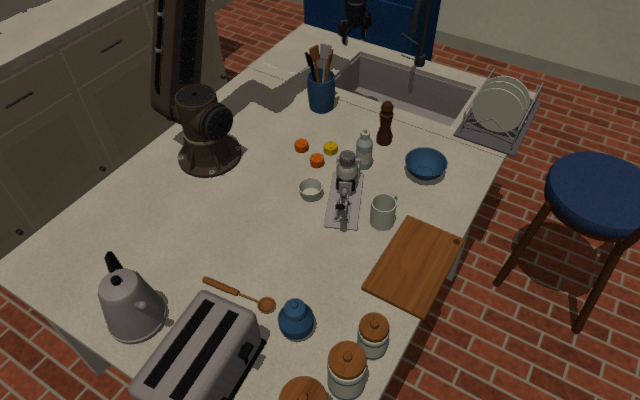

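Candidates for the cap in the top view are grey (275,205), on the bottle in the holder; orange (256,271) and (240,308); yellow (223,268); and the soap top (218,208). I choose the grey one and will check it in a crop. The lever with the black grip points to the upper right, at (348,172).

```bash
python3 - <<'E'
from h import *
t=load('top1');s=load('scene1')
a=cv2.resize(t['img'][145:265,185:375],None,fx=4,fy=4,interpolation=2)
b=cv2.resize(s['img'][120:245,280:430],None,fx=4,fy=4,interpolation=2)
cv2.imwrite('pics/c1.png',np.hstack([a[:,:760]])[:,:,::-1]);cv2.imwrite('pics/c2.png',b[:,:,::-1])
for n,c,box in(('top',t,(225,375,150,260)),('scene',s,(310,410,130,245))):
    P=cloud(c); u0,u1,v0,v1=box; m=np.zeros((400,640),bool); m[v0:v1,u0:u1]=1; m&=c['range_z']>0
    # cap top level 0.161
    k=m&(abs(P[...,2]-.161)<.005); k2=cv2.morphologyEx(k.astype('uint8'),cv2.MORPH_OPEN,np.ones((3,3)))
    n_,l,st,ce=cv2.connectedComponentsWithStats(k2)
    for i in range(1,n_):
        q=P[l==i]; print(n,'cap level',st[i],ce[i].round(1),q.mean(0).round(4),((q.max(0)+q.min(0))/2).round(4),np.ptp(q,axis=0).round(3))
    hsv=cv2.cvtColor(c['img'],cv2.COLOR_RGB2HSV)
    g=m&(c['img'].max(-1)<60)&(P[...,2]>.06); n_,l,st,ce=cv2.connectedComponentsWithStats(g.astype('uint8'))
    for i in range(1,n_):
        if st[i,4]>12: q=P[l==i]; print(n,'black',st[i],ce[i].round(1),q.mean(0).round(4),q.min(0).round(3),q.max(0).round(3))
    # plate: z~.010 
    p=m&(abs(P[...,2]-.010)<.004); print(n,'plate px',p.sum(), 'worktop z',np.median(P[m&(P[...,2]<.02)][:,2]))
E
```

```text
top cap level [353 162   8   6  40] [356.3 164.4] [ 0.6102 -0.0902  0.1609] [ 0.6104 -0.0908  0.1603] [0.014 0.017 0.009]
top cap level [262 192  21  22 337] [272.1 202.3] [0.5225 0.1094 0.1615] [0.5226 0.11   0.161 ] [0.05  0.048 0.01 ]
top black [337 162  23  19 176] [347.9 170.9] [ 0.5996 -0.0707  0.1395] [ 0.583 -0.096  0.106] [ 0.615 -0.045  0.166]
top black [282 193   7   6  16] [285.  195.4] [0.5528 0.0864 0.0795] [0.546 0.079 0.065] [0.559 0.095 0.111]
top black [258 203   5  11  25] [259.6 209. ] [0.5189 0.1499 0.0816] [0.511 0.146 0.062] [0.533 0.154 0.088]
top black [290 206   5   9  22] [291.8 210.5] [0.514  0.0695 0.078 ] [0.506 0.065 0.062] [0.526 0.075 0.084]
top black [261 215  12  11  43] [266.6 220.1] [0.4903 0.1322 0.0827] [0.48  0.119 0.066] [0.503 0.147 0.089]
top plate px 2215 worktop z 0.0013870397845739957
scene cap level [341 150  14  11 101] [347.2 155. ] [0.5239 0.113  0.1608] [0.524  0.1141 0.1607] [0.051 0.046 0.009]
scene cap level [338 204   4   4  16] [339.5 205.5] [ 0.6133 -0.0904  0.1619] [ 0.6132 -0.0915  0.1623] [0.012 0.017 0.007]
scene black [379 130  12   4  27] [385.1 131. ] [0.5317 0.3898 0.0662] [0.507 0.378 0.06 ] [0.544 0.407 0.076]
scene black [339 157  17  10 101] [346.9 162.4] [0.5322 0.0975 0.144 ] [0.502 0.083 0.112] [0.551 0.136 0.165]
scene black [336 175  21  11  70] [346.5 180.2] [0.539  0.0857 0.0752] [0.502 0.065 0.061] [0.565 0.123 0.085]
scene black [336 204   9   6  43] [339.8 206.3] [ 0.6123 -0.0864  0.1537] [ 0.602 -0.1    0.103] [ 0.621 -0.047  0.167]
scene plate px 1331 worktop z 0.0015617164668919603
```

View pics/c1.png

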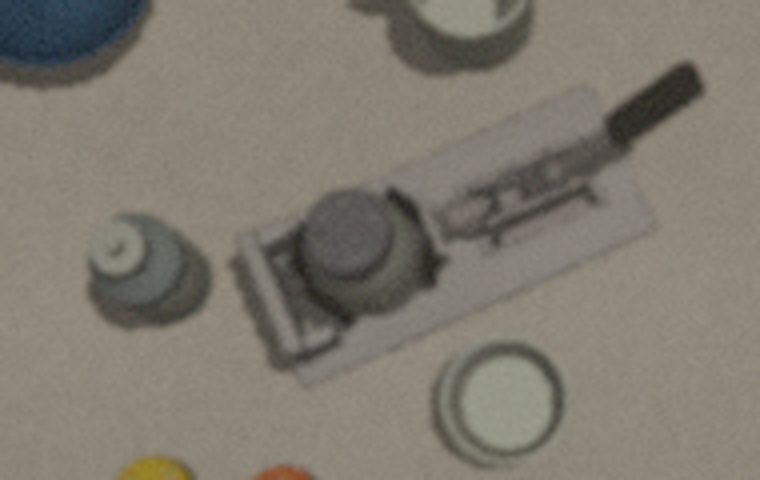

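View pics/c2.png

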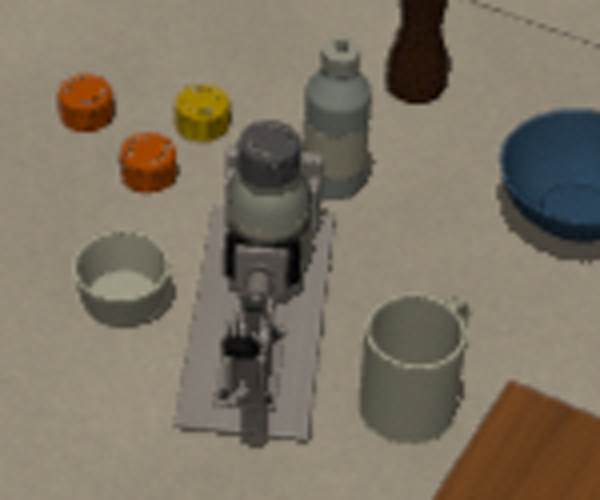

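The crop confirms the cap: grey, ribbed, on the white bottle between the jaws (top about (272,202)). The black grip runs up to about (357,163). Next are the holder's direction, the lever points, and the clearances.

```bash
python3 - <<'E'
from h import *
t=load('top1');s=load('scene1')
print('plate corners')
cs=[ray(t,185+u/4,145+v/4,.010)[:2] for u,v in((595,85),(655,225),(300,385))]
print(np.round(cs,4),np.linalg.norm(cs[0]-cs[1]),np.linalg.norm(cs[1]-cs[2]))
P=cloud(t)
m=(P[...,2]>.006)&(P[...,2]<.014)&(t['range_z']>0); m[:,:225]=0;m[:,375:]=0;m[:150]=0;m[260:]=0
# long edge direction from minAreaRect of plate-level points, largest component
n,l,st,ce=cv2.connectedComponentsWithStats(cv2.morphologyEx(m.astype('uint8'),cv2.MORPH_OPEN,np.ones((2,2))))
i=1+st[1:,4].argmax(); q=P[l==i][:,:2].astype('float32'); r=cv2.minAreaRect(q*1000); print('rect mm',r)
C=np.array([.5232,.111])
g=(t['img'].max(-1)<60)&(P[...,2]>.1); g[:,:337]=0;g[:,361:]=0;g[:160]=0;g[182:]=0
q=P[g]; print('grip dir from cap deg',np.degrees(np.arctan2(*(q.mean(0)[:2]-C)[::-1])), 'rad',np.linalg.norm(q.mean(0)[:2]-C))
e=cs[2]-cs[1]; print('plate edge dir deg',np.degrees(np.arctan2(-e[1],-e[0])))
for n_,(u,v,h) in dict(mug=(302,143,.095),soap=(218,208,.169),ram=(311,246,.045),mill=(148,205,.182)).items(): 
    p=ray(t,u,v,h)[:2]; print(n_,p.round(3),'rel cap',np.linalg.norm(p-C).round(3),np.degrees(np.arctan2(*(p-C)[::-1])).round())
for nm,c in(('top',t),('scene',s)):
  Q=cloud(c); k=(c['range_z']>0)&(Q[...,2]>.2)&(Q[...,0]>.1)&(Q[...,0]<.9)&(abs(Q[...,1])<.75)
  n,l,st,ce=cv2.connectedComponentsWithStats(k.astype('uint8'))
  for i in range(1,n):
    if st[i,4]>15:q=Q[l==i]; print(nm,'tall',ce[i].round(),q.min(0).round(2),q.max(0).round(2))
E
```

```text
plate corners
[[ 0.6426 -0.0393]
 [ 0.5462 -0.0775]
 [ 0.4436  0.1587]] 0.10363715611349025 0.25747986527735756
rect mm ((501.6121826171875, 14.561203002929688), (205.78956604003906, 240.40272521972656), 60.80644989013672)
grip dir from cap deg -67.5470991588971 rad 0.19630252423089747
plate edge dir deg -66.50759557883079
mug [0.684 0.042] rel cap 0.175 -23.0
soap [0.51  0.234] rel cap 0.124 96.0
ram [0.427 0.023] rel cap 0.13 -138.0
mill [0.518 0.392] rel cap 0.282 91.0
top tall [ 4. 64.] [0.82 0.73 0.2 ] [0.9  0.75 0.21]
top tall [21. 64.] [0.82 0.69 0.2 ] [0.9  0.71 0.21]
top tall [42. 63.] [0.82 0.65 0.2 ] [0.9  0.65 0.21]
top tall [606. 309.] [ 0.26 -0.63  0.2 ] [ 0.28 -0.61  0.21]
top tall [ 19. 333.] [0.22 0.55 0.25] [0.29 0.66 0.37]
top tall [ 91. 335.] [0.22 0.46 0.2 ] [0.25 0.5  0.27]
top tall [ 87. 362.] [0.16 0.41 0.2 ] [0.22 0.53 0.27]
top tall [319. 396.] [ 0.1  -0.05  0.2 ] [0.11 0.05 0.25]
scene tall [354.  19.] [0.22 0.54 0.24] [0.31 0.69 0.43]
scene tall [319.  54.] [0.15 0.41 0.2 ] [0.25 0.53 0.27]
scene tall [511.  78.] [0.83 0.73 0.2 ] [0.9  0.75 0.21]
scene tall [506.  84.] [0.81 0.69 0.2 ] [0.9  0.71 0.21]
scene tall [503.  91.] [0.82 0.64 0.2 ] [0.9  0.66 0.21]
scene tall [222. 116.] [ 0.1  -0.05  0.2 ] [0.11 0.05 0.26]
scene tall [114. 279.] [ 0.26 -0.63  0.2 ] [ 0.28 -0.61  0.21]
```

```bash
python3 -m pendant '{"slide":[[5.5,0.7,-3.2],[5.5,0.7,-3.2],[5.5,0.7,-3.2],[5.5,0.7,-3.2],[23.2,20.2,0],[23.2,20.2,0],[23.2,20.2,0],[23.2,20.2,0],[23.2,20.2,0],[23.2,20.2,0],[23.2,20.2,0],[23.2,20.2,0],[23.2,20.2,0],[23.2,20.2,0],[23.2,20.2,0],[23.2,20.2,0],[23.2,20.2,0],[23.2,20.2,0],[23.2,20.2,0],[23.2,20.2,0]],"dr":[[0,0,0],[0,0,0],[0,0,0],[0,0,0],[0,0,8.8],[0,0,8.8],[0,0,8.8],[0,0,8.8],[0,0,8.8],[0,0,8.8],[0,0,8.8],[0,0,8.8],[0,0,8.8],[0,0,8.8],[0,0,8.8],[0,0,8.8],[0,0,8.8],[0,0,8.8],[0,0,8.8],[0,0,8.8]],"fingers":[0,0,0,0,0,0,0,0,0,0,0,0,0,0,0,0,0,0,0,0]}'
```

```text
time_s: 1.77
position: [0.6004, -0.0727, 0.2477]
ee_rot: [3.141, 0.0, -1.17]
ft_force: [0.6, -0.3, 0.0]
width: -0.0
grip_force: 0.0
```

```bash
python3 -m pendant '{"slide":[[0,0,1.5],[0,0,2.6],[0,0,3.2],[0.3,0,3.7],[0.5,0,4.1],[0.75,0,4.4],[1,0,4.8],[1.2,0,5.1],[1.35,0,5.5],[1.5,0,5.9],[1.6,0,6.3],[1.65,0,6.7],[1.65,0,6.9],[1.65,0,7.1],[1.65,0,7.25],[1.65,0,7.4],[1.65,0,7.4]],"dr":[[0,0,0],[0,0,0],[0,0,0],[0,0,0],[0,0,0],[0,0,0],[0,0,0],[0,0,0],[0,0,0],[0,0,0],[0,0,0],[0,0,0],[0,0,0],[0,0,0],[0,0,0],[0,0,0],[0,0,0]],"fingers":[0,0,0,0,0,0,0,0,0,0,0,0,0,0,0,0,0]}'
```

```text
time_s: 3.18
position: [0.6161, -0.1083, 0.0626]
ee_rot: [3.141, 0.0, -1.17]
ft_force: [0.2, -0.3, 0.0]
width: -0.001
grip_force: 0.0
```

```bash
python3 -m pendant '{"slide":[[0,0,-1.5],[0,0,-3],[0,0,-4.6],[0,0,-6.2],[0,0,-7.5],[-9.5,0,-7.5],[-9.5,0,-7.5],[-9.5,0,-7.5],[-9.5,0,-7.5],[-9.5,0,-7.5],[-9.5,0,-7.5],[-9.5,0,-7.5],[-9.5,0,-7.5]],"dr":[[0,0,0],[0,0,0],[0,0,0],[0,0,0],[0,0,0],[0,0,4.6],[0,0,4.6],[0,0,4.6],[0,0,4.6],[0,0,4.6],[0,0,4.6],[0,0,4.6],[0,0,4.6]],"fingers":[0,0,0,0,0,0.85,0.85,0.85,0.85,0.85,0.85,0.85,0.85]}'
python3 - <<'E'
from h import *
t=shot('top','top2');s=shot('scene','scene2');w=shot('wrist','wrist2')
a=cv2.resize(t['img'][130:260,240:390],None,fx=3,fy=3); b=cv2.resize(s['img'][120:250,280:400],None,fx=3,fy=3)
cv2.imwrite('pics/d1.png',np.hstack([a,b])[:,:780,::-1])
P=cloud(s);Q=cloud(t)
for n,c,X in(('s',s,P),('t',t,Q)):
    k=(np.hypot(X[...,0]-.6165,X[...,1]+.1086)<.04)&(X[...,2]>.015)&(c['range_z']>0); print(n,k.sum(),np.percentile(X[k][:,2],[5,50,95]) if k.sum() else '')
W=cloud(w); k=(np.hypot(W[...,0]-.5232,W[...,1]-.111)<.05)&(abs(W[...,2]-.161)<.006); q=W[k]
print(k.sum(),q.mean(0),(q.min(0)+q.max(0))/2,np.ptp(q,axis=0)); print(arm.state()['position'])
E
```

```text
time_s: 4.27
position: [0.5231, 0.1123, 0.2517]
ee_rot: [-3.14, 0.001, -1.567]
ft_force: [0.2, 0.1, 0.4]
width: 0.847
grip_force: 0.0
s 162 [0.03086395 0.04099497 0.04917559]
t 237 [0.0326011  0.04241244 0.05083391]
3777 [0.52270049 0.11109457 0.16121782] [0.52269726 0.11233502 0.15941555] [0.05166294 0.05116757 0.00879438]
[0.52389447 0.10981424 0.2510345 ]
```

View pics/d1.png

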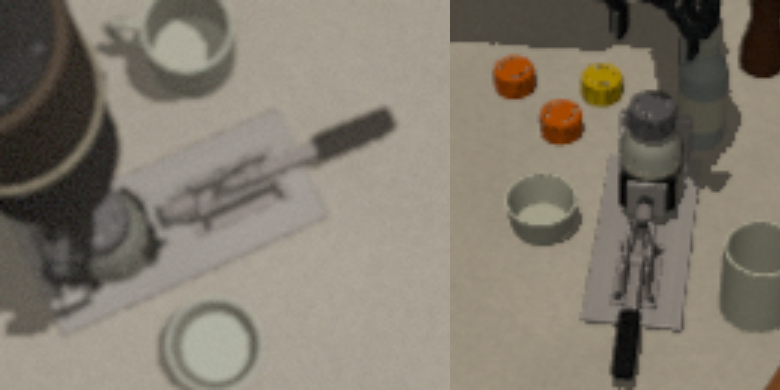

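View pics/wrist2.png

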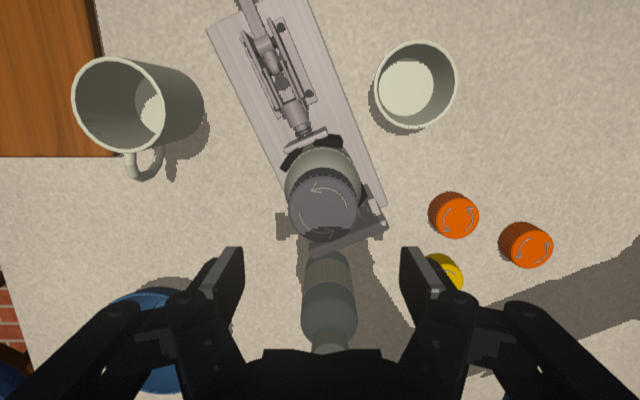

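The lever is locked: the grip is at z ≈ 0.041 and lies flat in both views. The wrist view shows the grey cap at (322,203), with its anticlockwise arrows, centred between the fingers. I now descend and grip it.

```bash
python3 -m pendant '{"slide":[[-0.05,0.05,1],[-0.05,0.05,2],[-0.05,0.05,3],[-0.05,0.05,3.7],[-0.05,0.05,4.25],[-0.05,0.05,4.25],[-0.05,0.05,4.25],[-0.05,0.05,4.25],[-0.05,0.05,4.25],[-0.05,0.05,4.25],[-0.05,0.05,4.25],[-0.05,0.05,4.25],[-0.05,0.05,4.25],[-0.05,0.05,4.25]],"dr":[[0,0,0],[0,0,0],[0,0,0],[0,0,0],[0,0,0],[0,0,0],[0,0,0],[0,0,0],[0,0,0],[0,0,0],[0,0,0],[0,0,0],[0,0,0],[0,0,0]],"fingers":[0.85,0.85,0.85,0.85,0.85,0.85,0,0,0,0,0,0,0,0]}'
```

```text
time_s: 5.58
position: [0.5231, 0.1115, 0.1455]
ee_rot: [-3.14, 0.0, -1.571]
ft_force: [1.4, -5.0, 5.5]
width: 0.604
grip_force: 63.2
```

```bash
python3 -m pendant '{"slide":[[0,0,0.06],[0,0,0.12],[0,0,0.18],[0,0,0.18],[0,0,0.18]],"dr":[[0,0,0],[0,0,0],[0,0,0],[0,0,0],[0,0,0]],"fingers":[0,0,0,0,0]}'
```

```text
time_s: 6.0
position: [0.5232, 0.1115, 0.1413]
ee_rot: [-3.14, 0.0, -1.57]
ft_force: [0.6, -5.0, 8.6]
width: 0.596
grip_force: 63.7
```

```bash
python3 -m pendant '{"slide":[[0,0,0.04],[0,0,0.08],[0,0,0.08],[0,0,0.08]],"dr":[[0,0,0],[0,0,0],[0,0,0],[0,0,0]],"fingers":[0,0,0,0]}'; python3 -c "
from workcell import arm
print(arm.state())"
```

```text
time_s: 6.33
position: [0.5232, 0.1116, 0.1396]
ee_rot: [-3.14, 0.0, -1.57]
ft_force: [-1.5, -5.0, 11.9]
width: 0.602
grip_force: 64.0
{'time_s': 6.3333, 'joint_positions': array([ 0.57754091,  0.22808882, -0.44523626,  0.00134927, -0.89574148,
       -0.57790028]), 'joint_vel': array([ 0.00042704, -0.00050621,  0.00240341, -0.00119951, -0.00224186,
        0.00092223]), 'joint_efforts': array([ 2.52239183e+00, -3.71523428e+01,  2.23959982e+01,  3.40795197e+00,
        1.29680961e+00, -1.90240616e-02]), 'position': array([0.52317961, 0.11155639, 0.13962602]), 'ee_rot': array([-3.13956795e+00,  6.11643730e-05, -1.57031333e+00]), 'ft_force': array([-1.50254235, -5.00073815, 11.94739798]), 'wrist_torque': array([-1.75158067,  0.37156073,  0.01027112]), 'grip_force': 63.97018384857802, 'width': 0.6020650772828893}
```

```bash
python3 -m pendant '{"slide":[[0,0,0],[0,0,0],[0,0,0],[0,0,0],[0,0,0],[0,0,0],[0,0,0],[0,0,0],[0,0,0],[0,0,0],[0,0,0],[0,0,0],[0,0,0],[0,0,0],[0,0,0]],"dr":[[0,0,-1],[0,0,-2],[0,0,-3],[0,0,-4],[0,0,-5],[0,0,-6],[0,0,-7],[0,0,-8],[0,0,-9],[0,0,-10],[0,0,-11],[0,0,-12],[0,0,-12.2],[0,0,-12.2],[0,0,-12.2]],"fingers":[0,0,0,0,0,0,0,0,0,0,0,0,0,0,0]}'; python3 - <<'E'
from h import *
print(arm.state()['wrist_torque'])
w=shot('wrist','wrist3')
E
```

```text
time_s: 7.58
position: [0.5243, 0.1129, 0.1402]
ee_rot: [-3.137, -0.003, -0.505]
ft_force: [1.4, -1.0, 11.6]
width: 0.595
grip_force: 63.9
[-0.01505671 -0.11555686  0.01949857]
```

View pics/wrist3.png

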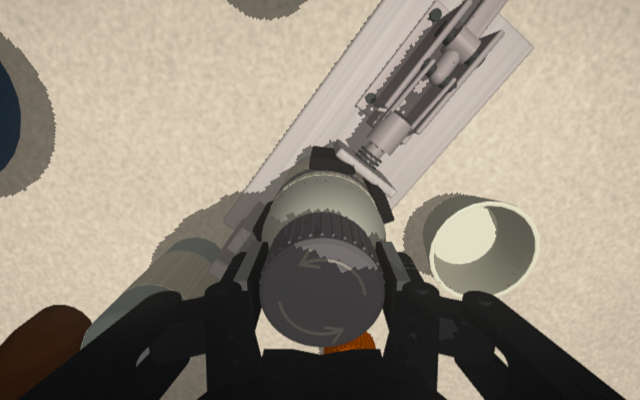

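The wrist view shows the cap at (322,290). Its arrows sit the same way relative to the gripper as before the turn, so the cap turned with it. I lift gently and check the force.

```bash
python3 -m pendant '{"slide":[[0,0,-0.1],[0,0,-0.2],[0,0,-0.3],[0,0,-0.4],[0,0,-0.4]],"dr":[[0,0,0],[0,0,0],[0,0,0],[0,0,0],[0,0,0]],"fingers":[0,0,0,0,0]}'
```

```text
time_s: 8.05
position: [0.5234, 0.1123, 0.1487]
ee_rot: [-3.139, -0.001, -0.506]
ft_force: [4.5, 0.2, 2.2]
width: 0.597
grip_force: 63.3
```

```bash
python3 -m pendant '{"slide":[[0,0,-0.15],[0,0,-0.3],[0,0,-0.45],[0,0,-0.6],[0,0,-0.6]],"dr":[[0,0,0],[0,0,0],[0,0,0],[0,0,0],[0,0,0]],"fingers":[0,0,0,0,0]}'
```

```text
time_s: 8.47
position: [0.522, 0.1115, 0.1634]
ee_rot: [3.141, 0.001, -0.506]
ft_force: [-0.8, 1.0, -0.5]
width: 0.602
grip_force: 63.7
```

```bash
python3 -m pendant '{"slide":[[0,0,-0.4],[0,0,-0.9],[0,0,-1.5],[0,0,-2.2],[0,0,-2.8],[0,0,-3.1],[0,0,-3.1],[0,0,-3.1],[0,0,-3.1],[0,0,-3.1]],"dr":[[0,0,0],[0,0,0],[0,0,0],[0,0,0],[0,0,0],[0,0,0],[0,0,0],[0,0,0],[0,0,0],[0,0,0]],"fingers":[0,0,0,0,0,0,0,0,0,0]}'
python3 - <<'E'
from h import *
s=shot('scene','scene4');w=shot('wrist','wrist4'); t=shot('top','top4')
cv2.imwrite('pics/e1.png',np.hstack([cv2.resize(s['img'][70:250,290:410],None,fx=3,fy=3),cv2.resize(w['img'],None,fx=.68,fy=.68)[:272].repeat(1,0) if 0 else cv2.copyMakeBorder(cv2.resize(w['img'],(432,270)),0,270,0,0,0)])[:,:,::-1])
P=cloud(s);k=(s['range_z']>0)&(np.hypot(P[...,0]-.523,P[...,1]-.111)<.022)
z=P[k][:,2]; print(np.histogram(z,np.arange(.05,.3,.01)))
for n,c in(('s',s),('w',w)):
  X=cloud(c); k=(c['range_z']>0)&(np.hypot(X[...,0]-.523,X[...,1]-.111)<.03)&(abs(X[...,2]-.150)<.006); print(n,k.sum(),X[k].mean(0) if k.sum() else '')
X=cloud(w); k=(w['range_z']>0)&(np.hypot(X[...,0]-.523,X[...,1]-.111)<.03)&(X[...,2]>.22)&(X[...,2]<.28)
q=X[k]; q=q[abs(q[:,2]-np.median(q[:,2]))<.003]; A=np.c_[q[:,:2],np.ones(len(q))]; print('captop',len(q),q.mean(0),(q.min(0)+q.max(0))/2,np.linalg.lstsq(A,q[:,2],rcond=None)[0])
for n in 'scene','top':
  a,b=load(n+'1'),load(n+'4'); 
  X=cloud(a);k=np.hypot(X[...,0]-.6165,X[...,1]+.1086)<0
print(arm.state()['ee_rot'],arm.state()['position'])
E
```

```text
time_s: 9.3
position: [0.5218, 0.1113, 0.2395]
ee_rot: [3.14, 0.001, -0.507]
ft_force: [-0.5, 1.1, -1.0]
width: 0.599
grip_force: 63.7
(array([ 0,  0,  0,  0,  0,  0, 26, 40, 39, 54, 14,  0,  0,  0,  0,  0,  0,
       12, 15, 20, 95,  1,  0,  2]), array([0.05, 0.06, 0.07, 0.08, 0.09, 0.1 , 0.11, 0.12, 0.13, 0.14, 0.15,
       0.16, 0.17, 0.18, 0.19, 0.2 , 0.21, 0.22, 0.23, 0.24, 0.25, 0.26,
       0.27, 0.28, 0.29]))
s 47 [0.52114055 0.11304875 0.14886078]
w 553 [0.52923606 0.10925227 0.14975171]
captop 11312 [0.52207665 0.11096266 0.2551428 ] [0.5197147  0.11009921 0.25505434] [-0.01027709  0.00494126  0.25995993]
[ 3.14046119e+00  6.94150522e-04 -5.06544606e-01] [0.52217596 0.11140829 0.23983553]
```

View pics/e1.png

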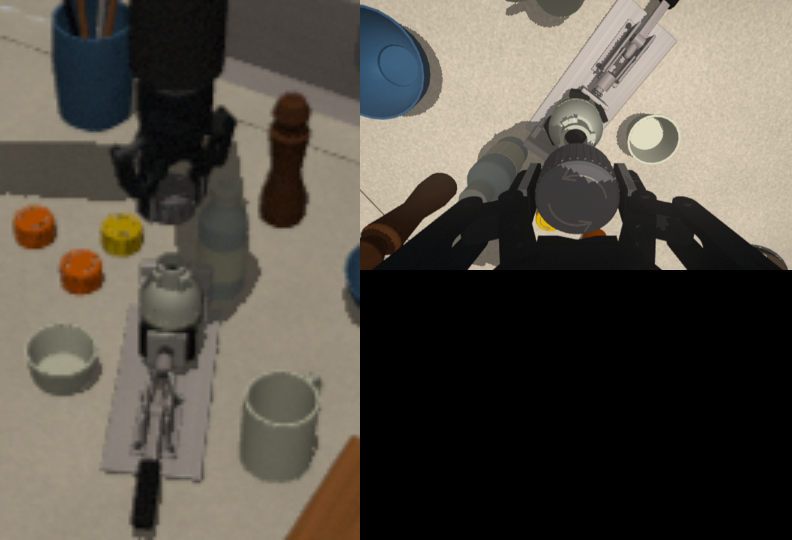

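The picture shows the cap held level at (175,195). Its rim is about 7.5 cm above the open mouth at (172,262), the lever is still down, and the other things are where they were. I hand the job in.

```bash
python3 -c "
from workcell import arm
print(arm.finish_job())"
```

```text
the job is handed in; nothing more can be done
None
```

The bottle is open and the job is handed in after about 9.5 s: the lever is locked down, the bottle stands clamped, and the gripper holds the cap level about 7.5 cm straight above the mouth.

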